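# Index the last flange hole under the drill bush and lock the dial

## Robot

A 6-joint arm with a two-finger parallel gripper is mounted at the origin on a cart in front of the work surface, level with it; the furniture and walls round the work are solid. World frame = base frame: x ahead of the robot, y to its left, z up, the work surface at z = 0. Lengths are in m, angles in rad, forces in N, time in s.
With the tool pointing down it reaches from about 0.25 to 0.8 m from the base axis. Payload 3.9 kg.
Tool frame: the origin (TCP) lies between the finger pads, 19 mm behind the fingertips; this is the grasp point; z points along the fingers, y is the line along which they close (so a half turn about z gives the same grasp; the last joint's range is limited). The gripper opens to 85 mm and grips with 20 to 120 N. Pads are 22 mm wide; open, the fingers measure 114 mm over their backs; the gripper's body (76 mm by 85 mm) begins 54 mm behind the grasp point. The pads swing forward as they close: fully open they stand 13 mm farther back than shut.
Start: joints at [-1.114, 0.26, -0.138, 1.173, 0, 1.571], TCP at [0.232, -0.471, 0.25] pointing down, gripper open.
Joint ranges: [-2.78, 2.78], [-0.83, 1.72], [-1.28, 1.37], [-1.9, 2.12], [-1.57, 1.48], [-3.14, 3.14]. Speed limits (rad/s): [2.57, 2.57, 3.14, 3.14, 3.14, 3.14].

## Interface

Orientations are given as a 3x3 rotation matrix whose columns are the frame's x, y, z axes.
In Python, from cell import monitor, imaging, ticket gives the robot as it stands. The module is installed in compiled form; this text tells all that it offers.
- The arm moves only by the shell command python3 -m inch 'ROWS' [FORCE]. ROWS is JSON, a list of rows, each a list of 7 numbers: the shift along the tool's x, y, z in units of 30 mm (1.0 is 30 mm), then the turn, a rotation vector about the tool's x, y, z in units of 8 degrees (1.0 is 8 degrees), then the opening, from 0 (shut) to 1 (fully open). A call has 1 to 5 rows; each row is the pose to reach, as a shift and turn from the pose commanded when the call began, along the tool's axes at that moment; what a row does not reach only later rows make up. A row lasts 1/10 s, in which the tool goes at most 50 mm and 8.59 degrees, less where a joint would pass 70% of its speed; a pose out of reach is approached as far as the arm can. A call with a gripper value outside its range is refused whole. The fingers move at their own pace and stop on an object; FORCE is the grip in N (left out, the last holds). Time passes only in rows, so rows that repeat a pose let the fingers close. It gives the time, the measured TCP pose, the force, the opening and the grip force at its end, in the units of the state.
- monitor.observe(): the state, without advancing time (a new reading comes with each control period).
- imaging.camera(name): name is "scene" or "top" or "wrist"; returns a dict with "img" (420x560x3 uint8, blue, green, red), "fx", "fy", "cx", "cy" (pixels), "D" ([k1, k2, p1, p2, k3] as OpenCV has them; the pictures are not rectified), "rvec" (rotation vector, rad) and "tvec" (3), from world to camera coordinates, as OpenCV has them. Camera axes: x right, y down, z forward; pixel columns grow to the right and rows downward; lengths in m; the calibration is good to about 2 mm. A picture is of the moment at which its call begins. There is no depth.
- ticket.close_job(): hands the job in; it is judged then, once.
Trained networks look in a picture, given as the dict that the camera call returned (one of the last four; its "shot" number tells which), for a name from the list of things; names that differ only in an ending like _2 or _b are one class to them, and where a whole thing is asked for, a point or a joint stands for the part that bears it (a point fixed in the world has none). Each returns a list of dicts, best first, with "conf" (0 to 1); they miss things now and then, are a little off and sometimes report something else, mostly with a low value. They report only what shows in the picture. A call takes as long as a camera call.
- imaging.search_frame(picture, query): "centre" ([column, row] in pixels, amid what is visible of it).
- imaging.trace(picture, query): "region" (420x560 bool, what is visible of it) and "centre" ([column, row] in pixels, amid what is visible of it).
- imaging.spot_point(picture, query): "centre" ([column, row] in pixels: a listed point, or the origin of a listed thing).
The state is a dict: "time": time; "q": joint angles; "joint_velocities": joint speeds; "tau": joint torques, N m; "ee_pos": TCP position; "tool_rot": TCP orientation; "force": force on the tool from outside, world axes, zero at the start; "moment": the same for the moment, N m; "opening": opening from 0.0 (shut) to 1.0 (fully open); "gripper_force": force on a finger pad.
Only numpy, scipy, OpenCV 4.12 (cv2) and the standard library are available. Lean on these libraries where they do the work, as an engineer would, in place of code of your own. Each camera call takes 0.05 s, during which the arm holds its last target. There are 200 camera calls.

## Task

The flange on the indexing drill jig has one hole left to drill, the spot marked with blue dye. With a fingertip pressed on its knurled dial, turn the dial until the blue spot clicks into place under the drill bush, then push the lock lever's red knob fully home so that the dial is locked. Nothing is to be gripped or lifted: keep the fingers off the flange and leave the oil can, the spanner and the tin where they are.

Things in the scene. Friction and masses are not known exactly. Their poses are not given: they have to be found in the camera images.
- jig: Green indexing drill jig screwed to the bench; base x -110 to 100, y -85 to 85 mm in its frame, 26 mm high. Origin on the bench below the dial's axis; x points to the rear, where the bush bracket is, y left, z up. Bracket: post x 79 to 97, y +-17 mm, arm from there to x 14, y +-11 mm, top at 102 mm. Plunger block at the rear right corner, 51 mm high.
- dial_centre (a point): On the dial's vertical axis, at its flat top face (62 mm above the bench). The knurled dial is 133 mm across, 16 mm thick; the ring of its top from radius 36 mm (flange edge) to 66 mm is free for a fingertip; pressing with 8 to 15 N drags the dial along. Below it a notched steel disc, 148 mm across, 34 to 46 mm above the bench.
- index_dial (a joint): Dial's turn in rad, growing counter-clockwise from above: bearing of the blue spot about the dial's axis from the jig's x axis. 0 = spot under the bush; starts at -1.9 to -0.5. A sprung ball clicks into a notch every 0.785 (0, -0.785, ..): within 0.15 it pulls the dial in, elsewhere the dial stays as left. Leaving a notch takes about 0.15 N m (3 N on the ring).
- blue_spot (a point): Centre of the blue dyed spot (15 mm across, blue stripe out to the flange's edge) on the flange's top, 26 mm from the dial's axis, 72 mm above the bench; the seven other holes of the ring are drilled and look black.
- bush (a point): Lower mouth of the steel drill bush (14 mm across) at the end of the bracket's arm, 26 mm from the dial's axis on the jig's x axis, 77 mm above the bench; the blue spot must come under it.
- flange: Steel flange being drilled, 72 mm across, 10 mm thick, clamped on the dial by a central nut (top 93 mm above the bench) and turning with it; origin at the middle of its underside, 62 mm above the bench. Not to be touched.
- lock_lever (a joint): Lock lever in rad: 0 = home, nose in a notch; grows as it opens (knob swings to the jig's -x, toward the operator). Starts at 0.22 to 0.34, stop at 0.56; stays where left, about 3 N at the knob moves it. It swings level about a pivot at x -73, y 44 mm of the jig's frame. With no notch before its nose it stops at about 0.13; in a notch it stops at 0 and centres the dial.
- knob (a point): Middle of the lever's upright red knob, 21 mm across, 50 to 82 mm above the bench (this point 67 mm), 114 mm from the pivot. With the lever home it is at x -92, y -68 mm in the jig's frame; to lock, push it from its front (operator) side toward the jig's +x. The lever arm below lies 37 to 46 mm above the bench.
- lever_knob: The same red knob on its short stem; origin at the foot of the stem, 27 mm below its middle. To be pushed from the side, not gripped.
- oil_can: Red thumb oil can with a long spout, 67 mm across, 170 mm tall, loose; origin under its centre. Leave it.
- spanner: Steel combination spanner, 226 x 36 x 9 mm, lying loose; origin under its centre, its y axis along its length. Leave it.
- tin: Open round tin of brads, 75 mm across, 38 mm high, loose; origin under its centre. Leave it.

How it is judged:
By the outcome, as a careful person would: the job done as asked, in the order asked, and still so for the second after the job is handed in, with the robot touching nothing.
It also fails if it takes over 64 s, if anything falls off the work surface, if the arm or the gripper's body presses on something with over 40 N, if the wrist force passes 120 N, or if a joint passes its speed limit or range.

## Working session

There is one attempt and no reset: what is moved stays moved. The work goes in short steps, Python scripts to look and compute and a shell command to move; the robot and the scene stay as the last step left them, time stands still between calls to the robot, and variables do not carry over. Pictures are saved under pics/ and viewed, at most 10 in all, crops included, and the job is handed in when it is done.

```bash
mkdir -p pics; cat > h.py <<'E'
import numpy as np, cv2
from cell import monitor, imaging, ticket
def KD(p): return np.array([[p['fx'],0,p['cx']],[0,p['fy'],p['cy']],[0,0,1.]]), np.array(p['D'],float)
def ray(p,uv,z):
    K,D=KD(p); n=cv2.undistortPoints(np.array([[uv]],float),K,D)[0,0]
    R=cv2.Rodrigues(np.array(p['rvec'],float))[0]; t=np.array(p['tvec'],float).ravel()
    o=-R.T@t; d=R.T@np.array([n[0],n[1],1]); return o+d*(z-o[2])/d[2]
def proj(p,P):
    K,D=KD(p); return cv2.projectPoints(np.array(P,float).reshape(-1,3),np.array(p['rvec'],float),np.array(p['tvec'],float),K,D)[0][:,0]
E
python3 - <<'E'
from h import *
np.set_printoptions(precision=4,suppress=True)
Z=dict(dial_centre=.062,blue_spot=.072,bush=.077,knob=.067,lever_knob=.04,jig=0,flange=.062,oil_can=0,spanner=0,tin=0)
for c in ['top','scene']:
    p=imaging.camera(c); cv2.imwrite(f'pics/{c}0.png',p['img'])
    for n,z in Z.items():
        r=imaging.spot_point(p,n)[:2]
        for a in r: print(c,n,round(a['conf'],2),np.array(a['centre']),ray(p,a['centre'],z))
s=monitor.observe(); print(s['time'],s['ee_pos'],s['tool_rot'],s['force'])
E
```

```text
top dial_centre 0.88 [261.6 188.3] [0.6002 0.0672 0.062 ]
top blue_spot 0.92 [269.8 183.4] [0.6094 0.047  0.072 ]
top blue_spot 0.32 [351.7 174.8] [ 0.6252 -0.15    0.072 ]
top bush 0.58 [262.1 179.7] [0.6178 0.065  0.077 ]
top knob 0.65 [279. 244.] [0.4643 0.0289 0.067 ]
top lever_knob 0.6 [276.8 244.4] [0.4664 0.0345 0.04  ]
top jig 0.86 [262.2 194.4] [0.5983 0.0686 0.    ]
top flange 0.66 [261.3 189. ] [0.5985 0.068  0.062 ]
top oil_can 0.86 [353.9 176.2] [ 0.6391 -0.1658  0.    ]
top tin 0.74 [183.3 247.8] [0.4681 0.2685 0.    ]
scene dial_centre 0.85 [249.  215.3] [0.6026 0.0669 0.062 ]
scene blue_spot 0.74 [252.6 204.9] [0.6145 0.0346 0.072 ]
scene bush 0.89 [243.1 206.8] [0.6235 0.0615 0.077 ]
scene knob 0.57 [305.1 221.6] [0.4677 0.0282 0.067 ]
scene lever_knob 0.69 [305.2 231.5] [0.4665 0.0288 0.04  ]
scene jig 0.79 [250.2 233.2] [0.6114 0.0552 0.    ]
scene flange 0.75 [250.7 216.2] [0.5965 0.0682 0.062 ]
scene oil_can 0.86 [284.  189.8] [ 0.6649 -0.1932  0.    ]
scene spanner 0.8 [373.7 205.5] [ 0.3949 -0.2437  0.    ]
scene tin 0.85 [244.5 304.3] [0.4689 0.2701 0.    ]
1.1 [ 0.2316 -0.4712  0.25  ] [[ 0.8975  0.441   0.    ]
 [ 0.441  -0.8975 -0.0001]
 [-0.      0.0001 -1.    ]] [-0.5589 -0.6638 -0.7124]
```

View pics/top0.png

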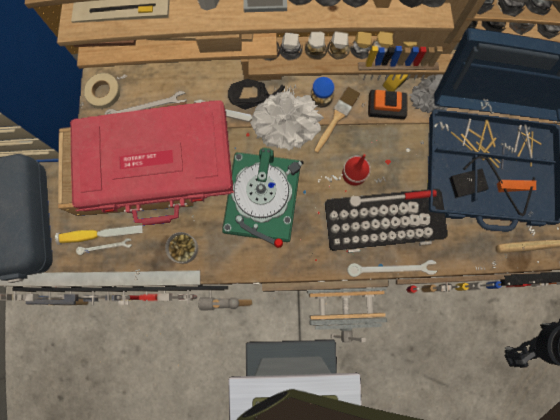

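View pics/scene0.png

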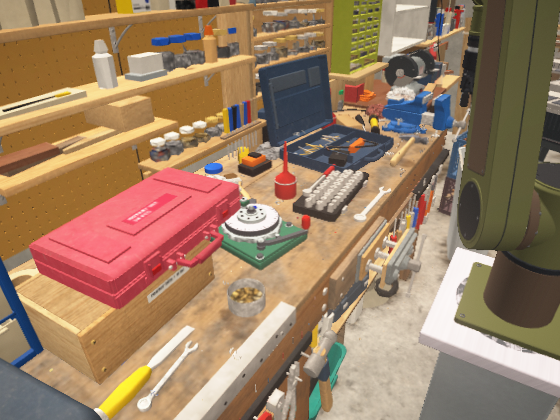

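The top view shows the jig with its dial at about (262,188), the blue spot at (270,184) and the knob at (279,243). The red toolbox stands close to the jig's left side, with its edge near column 232. I'll approach from the right and front.

```bash
python3 -m inch '[[1.46,-0.8,0,0,0,0,0],[2.92,-1.6,0,0,0,0,0],[4.38,-2.4,0,0,0,0,0],[5.84,-3.2,0,0,0,0,0],[7.3,-4.0,0,0,0,0,0]]' 30
python3 -m inch '[[1.46,-0.8,0,0,0,0,0],[2.92,-1.6,0,0,0,0,0],[4.38,-2.4,0,0,0,0,0],[5.84,-3.2,0,0,0,0,0],[7.3,-4.0,0,0,0,0,0]]'
python3 - <<'E'
from h import *
np.set_printoptions(precision=4,suppress=True)
Z=dict(dial_centre=.062,blue_spot=.072,bush=.077,knob=.067,jig=0)
p=imaging.camera('wrist'); cv2.imwrite('pics/w1.png',p['img'])
for n,z in Z.items():
  for a in imaging.spot_point(p,n)[:1]: print(n,round(a['conf'],2),np.array(a['centre']),ray(p,a['centre'],z))
s=monitor.observe(); print(s['time'],s['ee_pos'],s['tool_rot'],s['force'],s['q'])
E
```

```text
time: 1.6
ee_pos: [0.376, -0.2653, 0.2502]
tool_rot: [[0.898, 0.441, 0.001], [0.441, -0.898, -0.0], [0.0, 0.001, -1.0]]
force: [1.3, -0.4, -0.5]
opening: 0.142
gripper_force: 0.0
time: 2.1
ee_pos: [0.5197, -0.0607, 0.2502]
tool_rot: [[0.897, 0.441, 0.001], [0.441, -0.897, -0.0], [0.0, 0.001, -1.0]]
force: [0.7, -0.8, 0.8]
opening: 0.002
gripper_force: 0.0
dial_centre 0.59 [179.1  33.2] [0.599  0.0713 0.062 ]
blue_spot 0.75 [213.3  39.4] [0.6064 0.0419 0.072 ]
bush 0.97 [194.5   2. ] [0.6235 0.0637 0.077 ]
knob 0.96 [166.7 197.7] [0.4654 0.0295 0.067 ]
jig 0.82 [200.3  48.2] [0.5994 0.0677 0.    ]
2.4 [ 0.5181 -0.0631  0.2499] [[ 0.8977  0.4406 -0.0009]
 [ 0.4406 -0.8977 -0.0003]
 [-0.0009 -0.0001 -1.    ]] [ 0.6076 -0.2247 -0.3037] [-0.1209  0.2555 -0.1446  1.1715 -0.0004  2.5644]
```

View pics/w1.png

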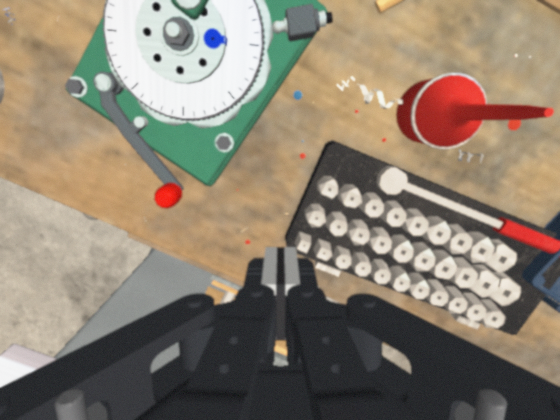

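The wrist view shows the dial, with the nut at about (178,33), the blue spot at (213,39) and the red knob at (168,196). The jig's right edge runs from (210,185) up to (323,5).

```bash
python3 - <<'E'
from h import *
np.set_printoptions(precision=4,suppress=True)
p=imaging.camera('wrist'); im=p['img'].astype(int)
b,g,r=[im[...,i] for i in range(3)]
G=((g>r+25)&(g>b+10)&(g>60)).astype(np.uint8); G[:,:60]=0
G=cv2.morphologyEx(G,cv2.MORPH_OPEN,np.ones((3,3)))
n,l,st,_=cv2.connectedComponentsWithStats(G); k=1+np.argmax(st[1:,4]); G=(l==k)
# right edge: last green per row, rows 30..165
pts=[ray(p,[np.where(G[v])[0].max(),v],.026)[:2] for v in range(40,165,3)]
pts=np.array(pts); f=cv2.fitLine(pts.astype(np.float32),cv2.DIST_HUBER,0,.001,.001).ravel()
print('right edge dir deg',np.degrees(np.arctan2(f[1],f[0])),f)
# front edge: lowest green per column
pts=np.array([ray(p,[u,np.where(G[:,u])[0].max()],.026)[:2] for u in list(range(85,150,3))+list(range(185,203,2))])
f2=cv2.fitLine(pts.astype(np.float32),cv2.DIST_HUBER,0,.001,.001).ravel()
print('front edge dir',np.degrees(np.arctan2(f2[1],f2[0])),f2)
a=np.arctan2(f[1],f[0]); a=a if abs(a)<1.57 else a-np.pi*np.sign(a)
e=np.array([np.cos(a),np.sin(a)]);m=np.array([-e[1],e[0]])
C=e*(f2[2:]@e+.110)+m*(f[2:]@m+.085); print('yaw',np.degrees(a),'centre',C)
B=((b>r+60)&(b>g+40)).astype(np.uint8)
n,l,st,c=cv2.connectedComponentsWithStats(B)
for i in range(1,n):
    if st[i,4]>30: print('blue',c[i],st[i,4],ray(p,c[i],.072))
R=((r>150)&(g<60)).astype(np.uint8);n,l,st,c=cv2.connectedComponentsWithStats(R)
for i in range(1,n):
    if st[i,4]>100: print('red',c[i],st[i],ray(p,c[i],.075))
E
```

```text
right edge dir deg -9.371737 [ 0.9867 -0.1628  0.5768 -0.0146]Traceback (most recent call last):
  File "<stdin>", line 13, in <module>
    return umr_maximum(a, axis, None, out, keepdims, initial, where)
ValueError: zero-size array to reduction operation maximum which has no identity
```

Jig yaw is about -9.4°, the dial centre about (0.600, 0.0675), and the spot needs about 63° of turn counter-clockwise. I'll put the finger down at world bearing -135°, radius 52 mm, with the tool's x axis radial.

```bash
python3 -m inch '[[0.9,-0.7,0,0,0,-0.8,0],[1.8,-1.4,0,0,0,-1.6,0],[2.7,-2.14,0.3,0,0,-2.36,0],[2.7,-2.14,1.8,0,0,-2.36,0],[2.7,-2.14,3.4,0,0,-2.36,0]]'
python3 -m inch '[[0,0,1.0,0,0,0,0],[0,0,1.5,0,0,0,0],[0,0,1.7,0,0,0,0],[0,0,1.7,0,0,0,0]]'
python3 - <<'E'
from h import *
s=monitor.observe();d=s['ee_pos'][:2]-np.array([.600,.0675]);print(s['ee_pos'],s['force'],np.hypot(*d),np.degrees(np.arctan2(d[1],d[0])),s['tool_rot'])
p=imaging.camera('wrist');cv2.imwrite('pics/w2.png',p['img'])
E
```

```text
time: 2.95
ee_pos: [0.5651, 0.0302, 0.1487]
tool_rot: [[0.707, 0.707, 0.006], [0.707, -0.707, 0.0], [0.004, 0.004, -1.0]]
force: [1.1, 0.4, -1.2]
opening: -0.002
gripper_force: 0.0
time: 3.35
ee_pos: [0.5625, 0.0295, 0.0967]
tool_rot: [[0.708, 0.706, -0.001], [0.706, -0.708, -0.0], [-0.001, -0.001, -1.0]]
force: [0.2, 0.6, 0.1]
opening: -0.002
gripper_force: 0.0
[0.56247841 0.0295229  0.09666191] [0.17250511 0.55258169 0.06710351] 0.05338660859458237 -134.65432203248608 [[ 7.07860249e-01  7.06351220e-01 -1.34971649e-03]
 [ 7.06351745e-01 -7.07861002e-01 -1.18177460e-04]
 [-1.03888646e-03 -8.69721473e-04 -9.99999082e-01]]
```

View pics/w2.png

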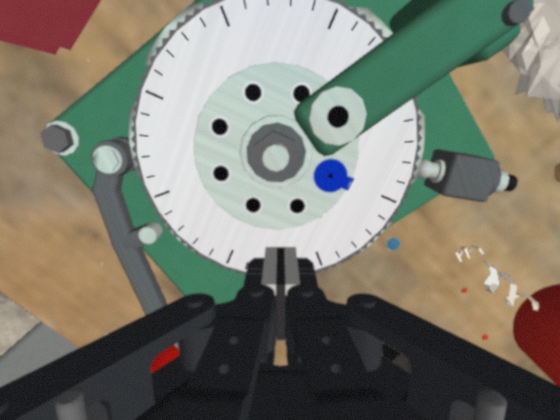

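The close view has the flange centre near (277,146), the blue spot at (331,176) and the bush top at (338,117). The fingers are over the near ring.

```bash
cat >> h.py <<'E'
def dial(p,yaw=-9.4,c=None):
    im=p['img'].astype(int); b,g,r=[im[...,i] for i in range(3)]
    B=((b>r+80)&(b>g+60)).astype(np.uint8); B=cv2.morphologyEx(B,cv2.MORPH_OPEN,cv2.getStructuringElement(2,(15,15)))
    n,l,st,ce=cv2.connectedComponentsWithStats(B)
    i=1+np.argmax(st[1:,4]); S=ray(p,ce[i],.072)
    c=ray(p,[277,146],.072) if c is None else c
    d=(S-c)[:2]; th=np.degrees(np.arctan2(d[1],d[0])); return ce[i],c,S,np.hypot(*d),th-yaw
E
python3 - <<'E'
from h import *
np.set_printoptions(precision=4,suppress=True)
p=imaging.camera('wrist'); print(dial(p))
for n,z in dict(bush=.102,dial_centre=.062,blue_spot=.072).items():
  for a in imaging.spot_point(p,n)[:1]: print(n,a['conf'],a['centre'],ray(p,a['centre'],z))
print('bush top',ray(p,[338,117],.102),'nut',ray(p,[275,157],.093))
E
```

```text
(array([329.5986, 177.1244]), array([0.6004, 0.0689, 0.072 ]), array([0.6071, 0.0429, 0.072 ]), np.float64(0.026852263567279124), np.float64(-66.07324098892461))
bush 0.58 [327.7, 117.7] [0.6213 0.0653 0.102 ]
dial_centre 0.65 [273.8, 147.4] [0.5981 0.0688 0.062 ]
blue_spot 0.77 [330.2, 174.8] [0.608  0.0435 0.072 ]
bush top [0.6239 0.0631 0.102 ] nut [0.5986 0.0679 0.093 ]
```

```bash
python3 -m inch '[[0,0,0.3,0,0,0,0],[0,0,0.45,0,0,0,0],[0,0,0.5,0,0,0,0],[0,0,0.5,0,0,0,0]]'
```

```text
time: 4.0
ee_pos: [0.5627, 0.0308, 0.0814]
tool_rot: [[0.706, 0.708, -0.001], [0.708, -0.706, -0.0], [-0.001, -0.001, -1.0]]
force: [0.8, 0.1, -0.7]
opening: 0.002
gripper_force: 0.0
```

```bash
python3 -m inch '[[0,0,0.03,0,0,0,0],[0,0,0.05,0,0,0,0],[0,0,0.05,0,0,0,0]]'
```

```text
time: 4.3
ee_pos: [0.5633, 0.0308, 0.0808]
tool_rot: [[0.706, 0.708, 0.0], [0.708, -0.706, 0.0], [0.0, 0.0, -1.0]]
force: [0.0, 0.4, 1.1]
opening: -0.0
gripper_force: 0.8
```

```bash
python3 -m inch '[[0,0,0.05,0,0,0,0],[0,0,0.05,0,0,0,0]]'
```

```text
time: 4.5
ee_pos: [0.5634, 0.0307, 0.0807]
tool_rot: [[0.706, 0.708, 0.001], [0.708, -0.706, -0.0], [0.001, 0.001, -1.0]]
force: [-2.8, -0.6, 11.3]
opening: -0.001
gripper_force: 5.6
```

```bash
python3 -m inch '[[0,0,0.05,0,0,0,0],[0,0,0.05,0,0,0,0]]'
```

```text
time: 4.7
ee_pos: [0.5638, 0.0304, 0.0806]
tool_rot: [[0.706, 0.708, 0.003], [0.708, -0.706, -0.001], [0.001, 0.002, -1.0]]
force: [-5.5, -1.5, 19.7]
opening: -0.003
gripper_force: 10.0
```

```bash
python3 -m inch '[[0.010,0.185,-0.04,0,0,-0.75,0],[0.039,0.369,-0.04,0,0,-1.5,0],[0.087,0.548,-0.04,0,0,-2.25,0],[0.153,0.721,-0.04,0,0,-3,0],[0.238,0.887,-0.04,0,0,-3.75,0]]'
python3 - <<'E'
from h import *
np.set_printoptions(precision=4,suppress=True)
p=imaging.camera('wrist'); cv2.imwrite('pics/w3.png',p['img'])
c=np.array([.6,.068,.072]);print(dial(p,-10,c))
s=monitor.observe();print(s['ee_pos']-c,s['force'])
E
```

```text
time: 5.2
ee_pos: [0.5875, 0.0181, 0.0807]
tool_rot: [[0.253, 0.967, 0.002], [0.967, -0.253, 0.003], [0.003, 0.001, -1.0]]
force: [-0.7, 2.4, 8.4]
opening: -0.004
gripper_force: 4.5Traceback (most recent call last):
  File "<stdin>", line 4, in <module>
  File "h.py", line 14, in dial
    i=1+np.argmax(st[1:,4]); S=ray(p,ce[i],.072)
        ~~~~~~~~~^^^^^^^^^^
    return _wrapfunc(a, 'argmax', axis=axis, out=out, **kwds)
    return bound(*args, **kwds)
ValueError: attempt to get argmax of an empty sequence
```

View pics/w3.png

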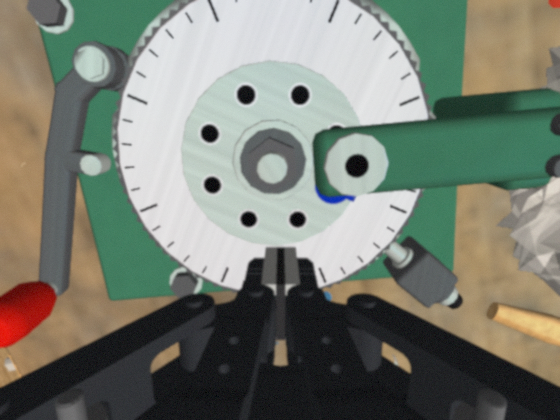

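The dial has turned about 30° and the blue spot at (333,195) is now partly under the bracket arm. The drilled holes are still visible, for example (246,95) and (210,134), so I'll use their bearings for the dial angle.

```bash
cat >> h.py <<'E'
def holes(p,c,yaw=-10):
    im=p['img']; B=(im.max(axis=2)<70).astype(np.uint8)
    n,l,st,ce=cv2.connectedComponentsWithStats(B); out=[]
    for i in range(1,n):
        if 60<st[i,4]<600:
            d=(ray(p,ce[i],.072)-c)[:2]
            if .02<np.hypot(*d)<.032 : out.append(((np.degrees(np.arctan2(d[1],d[0]))-yaw+22.5)%45-22.5,np.hypot(*d)*1000,*ce[i]))
    return np.array(out)
E
python3 - <<'E'
from h import *
np.set_printoptions(precision=1,suppress=True)
p=imaging.camera('wrist'); c=np.array([.6,.068,.072]); print(holes(p,c))
s=monitor.observe();d=s['ee_pos']-c; print(np.hypot(d[0],d[1]),np.degrees(np.arctan2(d[1],d[0])),s['force'])
E
```

```text
[[-21.1  24.  292.7  93.6]
 [-19.6  25.9 238.7  95.3]
 [-22.1  23.9 330.4 127.4]
 [-21.4  27.7 203.9 135.3]
 [-11.1  29.9 350.9 165.5]
 [ 19.8  28.5 208.4 186.6]
 [ 16.   27.9 245.9 219.6]
 [ 13.8  26.1 294.8 218.2]]
0.05148683654431038 -101.90403339874622 [0.3 2.8 8.5]
```

```bash
cat >> h.py <<'E'
from scipy.optimize import least_squares
def fit(p,c,guess,yaw=-10):
    h=holes(p,c,yaw); h=h[(abs(h[:,1]-26)<5)]
    P=np.array([ray(p,u,.072)[:2] for u in h[:,2:]])
    def res(x,full=False):
        a=np.radians(x[2]+yaw+45*np.arange(8)); M=x[:2]+.026*np.c_[np.cos(a),np.sin(a)]
        D=np.hypot(*(P[:,None]-M[None]).transpose(2,0,1)).min(1); return D*1000
    best=min((least_squares(res,[c[0],c[1],g],x_scale=[.001,.001,1],loss='soft_l1') for g in guess+np.array([-12,-6,0,6,12])),key=lambda r:r.cost)
    return best.x,res(best.x)
E
python3 - <<'E'
from h import *
np.set_printoptions(precision=4,suppress=True)
p=imaging.camera('wrist'); c=np.array([.6,.068,.072]); print(fit(p,c,-33))
a=imaging.spot_point(p,'blue_spot')[:1]; print(a,[ray(p,x['centre'],.072) for x in a])
E
```

```text
(array([  0.5977,   0.0678, -24.3905]), array([0.6382, 0.4194, 0.8179, 0.0948, 9.5679, 0.1986, 0.5028, 0.7436]))
[{'centre': [332.0, 183.7], 'conf': 0.68}] [array([0.6196, 0.0518, 0.072 ])]
```

```bash
python3 -m inch '[[0.010,0.185,0.02,0,0,-0.75,0],[0.039,0.369,0.02,0,0,-1.5,0],[0.087,0.548,0.02,0,0,-2.25,0],[0.153,0.721,0.02,0,0,-3,0],[0.153,0.721,0.02,0,0,-3,0]]'
python3 - <<'E'
from h import *
np.set_printoptions(precision=4,suppress=True)
p=imaging.camera('wrist'); c=np.array([.598,.068,.072]); print(fit(p,c,-1))
E
```

```text
time: 5.9
ee_pos: [0.6115, 0.0185, 0.0807]
tool_rot: [[-0.161, 0.987, 0.005], [0.987, 0.161, 0.006], [0.005, 0.006, -1.0]]
force: [-0.2, 6.8, 11.4]
opening: -0.001
gripper_force: 5.6
(array([0.5975, 0.0674, 0.1725]), array([0.0993, 0.084 , 0.1507, 0.0629, 0.0984, 0.1137]))
```

```bash
python3 -m inch '[[0,0,-0.5,0,0,0,0],[0,0,-2.0,0,0,0,0],[0,0,-3.3,0,0,0,0],[0,0,-3.3,0,0,0,0]]'
python3 - <<'E'
from h import *
np.set_printoptions(precision=4,suppress=True)
p=imaging.camera('wrist'); cv2.imwrite('pics/w4.png',p['img']); c=np.array([.598,.068,.072]); print(fit(p,c,-1))
for n,z in dict(bush=.077,knob=.067,lever_knob=.04).items():
  for a in imaging.spot_point(p,n)[:1]: print(n,a['conf'],a['centre'],ray(p,a['centre'],z))
p=imaging.camera('top')
for n,z in dict(knob=.067,lever_knob=.04).items():
  for a in imaging.spot_point(p,n)[:1]: print(n,a['conf'],a['centre'],ray(p,a['centre'],z))
s=monitor.observe();print(s['ee_pos'],s['tool_rot'],s['q'],s['force'])
E
```

```text
time: 6.35
ee_pos: [0.6132, 0.016, 0.1833]
tool_rot: [[-0.157, 0.987, 0.011], [0.988, 0.157, 0.0], [-0.002, 0.011, -1.0]]
force: [1.2, 0.1, 0.7]
opening: -0.003
gripper_force: 0.0
(array([0.6003, 0.0611, 7.869 ]), array([0.]))
bush 0.61 [304.1, 149.1] [0.6235 0.0617 0.077 ]
knob 0.57 [69.7, 160.1] [0.4659 0.0278 0.067 ]
lever_knob 0.61 [94.8, 149.2] [0.4692 0.0329 0.04  ]
[0.6081 0.0158 0.1754] [[-0.1573  0.9875 -0.0032]
 [ 0.9875  0.1573 -0.0001]
 [ 0.0004 -0.0031 -1.    ]] [ 0.026   0.4415 -0.0617  1.0708 -0.      1.4388] [-1.0241 -0.0331  0.4676]
```

View pics/w4.png

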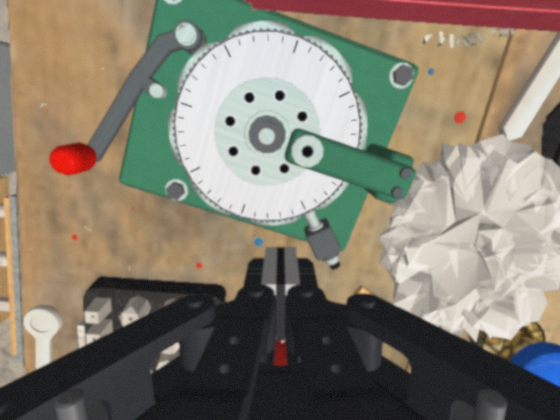

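The blue spot is hidden under the bush and the seven black holes sit symmetrically about the arm, so the dial is in its notch. Next I go round to the knob's front side. The knob is at about (0.466, 0.029) and home is about (0.496, 0.0165).

```bash
python3 -m inch '[[0.48,-1.4,0,0,0,0.875,0],[0.97,-2.85,0,0,0,1.75,0],[1.45,-4.3,0,0,0,2.62,0],[1.94,-5.7,0,0,0,3.5,0],[1.94,-5.7,0,0,0,4.375,0]]'
python3 -m inch '[[0,0,1.5,0,0,0,0],[0,0,2.4,0,0,0,0],[0,0,2.4,0,0,0,0]]'
python3 - <<'E'
from h import *
np.set_printoptions(precision=4,suppress=True)
p=imaging.camera('wrist'); cv2.imwrite('pics/w5.png',p['img'])
for n,z in dict(knob=.067,lever_knob=.04).items():
  for a in imaging.spot_point(p,n)[:1]: print(n,a['conf'],a['centre'],ray(p,a['centre'],z))
s=monitor.observe();print(s['ee_pos'],s['tool_rot'],s['force'])
E
```

```text
time: 7.2
ee_pos: [0.4218, 0.0464, 0.1748]
tool_rot: [[0.441, 0.898, -0.011], [0.898, -0.441, -0.001], [-0.006, -0.01, -1.0]]
force: [-0.9, 0.3, 0.6]
opening: 0.004
gripper_force: 0.0
time: 7.5
ee_pos: [0.427, 0.0461, 0.1017]
tool_rot: [[0.437, 0.899, -0.009], [0.899, -0.437, -0.001], [-0.005, -0.007, -1.0]]
force: [-0.1, -0.5, 0.2]
opening: -0.001
gripper_force: 0.0
knob 0.9 [368.9, 248.0] [0.4674 0.0296 0.067 ]
lever_knob 0.63 [361.6, 224.7] [0.4706 0.0312 0.04  ]
[0.4316 0.0465 0.1057] [[ 0.4376  0.8992  0.0002]
 [ 0.8992 -0.4376  0.    ]
 [ 0.0001  0.0002 -1.    ]] [0.2219 0.0577 0.9267]
```

View pics/w5.png

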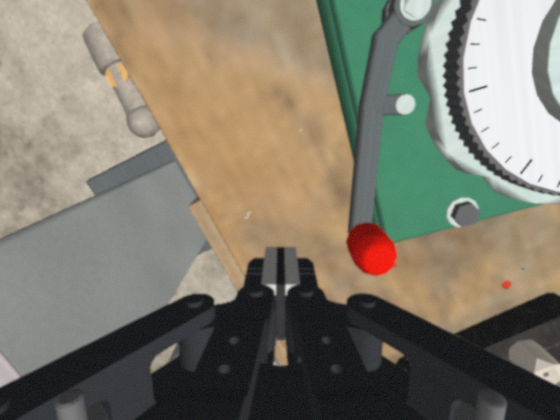

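The view shows the knob at (370,248), to the tool's +y side, and the fingers in front of it are free. I descend and push along tool +y.

```bash
python3 -m inch '[[0,0,0.7,0,0,0,0],[0,0,1.04,0,0,0,0],[0,0,1.04,0,0,0,0]]'
python3 -m inch '[[0,0.25,0,0,0,0,0],[0,0.5,0,0,0,0,0],[0,0.75,0,0,0,0,0],[0,1.0,0,0,0,0,0],[0,1.2,0,0,0,0,0]]'
```

```text
time: 7.95
ee_pos: [0.4307, 0.0464, 0.0737]
tool_rot: [[0.438, 0.899, -0.001], [0.899, -0.438, -0.0], [-0.001, -0.001, -1.0]]
force: [-0.6, 0.4, -0.1]
opening: 0.001
gripper_force: 0.0
time: 8.45
ee_pos: [0.4633, 0.0302, 0.0738]
tool_rot: [[0.438, 0.899, -0.002], [0.899, -0.438, -0.0], [-0.001, -0.001, -1.0]]
force: [-2.7, -1.2, 0.5]
opening: -0.005
gripper_force: 1.5
```

```bash
python3 -m inch '[[0,0.1,0,0,0,0,0],[0,0.2,0,0,0,0,0],[0,0.3,0,0,0,0,0],[0,0.3,0,0,0,0,0]]'
```

```text
time: 8.85
ee_pos: [0.472, 0.0267, 0.0739]
tool_rot: [[0.438, 0.899, 0.0], [0.899, -0.438, 0.0], [0.0, 0.0, -1.0]]
force: [-0.8, -0.1, -0.4]
opening: -0.001
gripper_force: 0.8
```

```bash
python3 -m inch '[[0,0.08,0,0,0,0,0],[0,0.16,0,0,0,0,0],[0,0.16,0,0,0,0,0]]'
```

```text
time: 9.15
ee_pos: [0.4746, 0.0254, 0.0738]
tool_rot: [[0.437, 0.899, -0.003], [0.899, -0.437, 0.002], [0.001, -0.003, -1.0]]
force: [-5.3, 2.8, 2.0]
opening: 0.002
gripper_force: 3.1
```

```bash
python3 -m inch '[[0,0.08,0,0,0,0,0],[0,0.16,0,0,0,0,0],[0,0.16,0,0,0,0,0]]'
```

```text
time: 9.45
ee_pos: [0.4755, 0.0249, 0.0736]
tool_rot: [[0.436, 0.9, -0.009], [0.9, -0.436, 0.006], [0.002, -0.01, -1.0]]
force: [-12.0, 7.6, 9.3]
opening: -0.001
gripper_force: 7.4
```

The push has met a firm stop where the knob should be home. One more press to seat it, then I back off and check.

```bash
python3 -m inch '[[0,0.1,0,0,0,0,0],[0,0.1,0,0,0,0,0],[0,0.1,0,0,0,0,0]]'
python3 -m inch '[[0,-0.8,0,0,0,0,0],[0,-1.7,0,0,0,0,0],[0,-1.7,-1.2,0,0,0,0],[0,-1.7,-2.6,0,0,0,0],[0,-1.7,-2.6,0,0,0,0]]'
python3 - <<'E'
from h import *
np.set_printoptions(precision=4,suppress=True)
p=imaging.camera('wrist'); cv2.imwrite('pics/w6.png',p['img'])
pv=np.array([.534,.1228])
def show(c,p):
  for n,z in dict(knob=.067,lever_knob=.04).items():
    for a in imaging.spot_point(p,n)[:1]:
      P=ray(p,a['centre'],z); d=P[:2]-pv; print(c,n,a['conf'],a['centre'],P,np.hypot(*d),'lever',np.radians(-109.5-np.degrees(np.arctan2(d[1],d[0]))))
show('wrist',p); q=imaging.camera('top'); show('top',q)
q=imaging.camera('scene'); show('scene',q)
cv2.imwrite('pics/s6.png',cv2.resize(q['img'][150:290,180:340],None,fx=4,fy=4,interpolation=2))
s=monitor.observe();print(s['ee_pos'],s['force'])
E
```

```text
time: 9.75
ee_pos: [0.476, 0.0246, 0.0735]
tool_rot: [[0.436, 0.9, -0.012], [0.9, -0.435, 0.008], [0.002, -0.015, -1.0]]
force: [-16.4, 9.9, 13.6]
opening: -0.001
gripper_force: 10.0
time: 10.25
ee_pos: [0.4427, 0.0443, 0.1574]
tool_rot: [[0.437, 0.899, 0.014], [0.899, -0.437, 0.001], [0.007, 0.012, -1.0]]
force: [1.7, -0.1, 0.5]
opening: -0.0
gripper_force: 0.0
wrist knob 0.93 [368.8, 225.8] [0.4944 0.0145 0.067 ] 0.11534665558481447 lever 0.010091417776964645
wrist lever_knob 0.6 [362.0, 210.3] [0.4974 0.0163 0.04  ] 0.11264923161022891 lever -0.009455564121657744
top lever_knob 0.25 [260.7, 187.6] [0.607  0.0703 0.04  ] 0.08988626594442443 lever -1.2877104298919007
scene knob 0.43 [297.5, 215.8] [0.4963 0.0147 0.067 ] 0.11451699294994752 lever -0.004814227775311244
scene lever_knob 0.43 [297.1, 224.9] [0.4978 0.0135 0.04  ] 0.11512659110358593 lever -0.02015668949564409
[0.4365 0.0435 0.151 ] [-0.4693  0.2269 -0.0768]
```

View pics/w6.png

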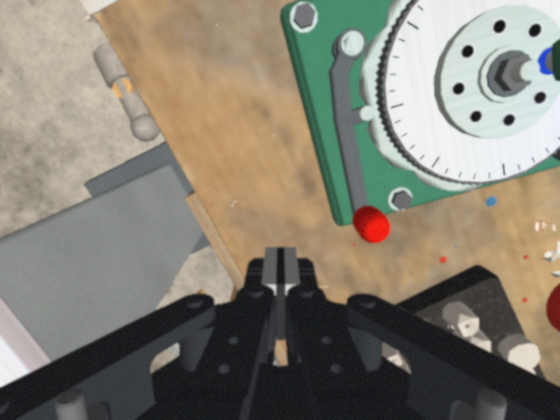

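View pics/s6.png

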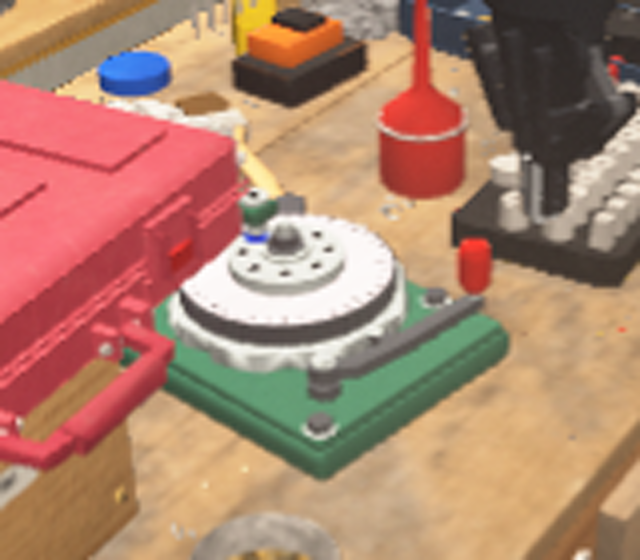

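The wrist view has the knob at (371,225) and the lever at about 0 rad. Both views show the blue spot under the bush, at (548,62) in the wrist view and (256,238) in the scene crop. The robot is clear of everything, so I hand it in.

```bash
python3 -c "
from cell import ticket
print(ticket.close_job())"
```

```text
the job is handed in; nothing more can be done
None
```

The dial is turned so the blue spot sits in its notch under the drill bush, the lock lever is pushed home (measured within about 0.02 rad of 0), and the job was handed in with the robot clear of everything; the hand-in gave no verdict.

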